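# Unstack the slide cases into their trays

### The job

Four microscope-slide cases have been piled crosswise, two on two, on the round black mat. Take the pile apart and put each case into the shallow tray of its own colour, lying flat on the tray floor inside the rim, lid up. Keep every case roughly level throughout, and leave the amber jar and the glass beaker where they stand.

Things in the scene. Friction and masses are not known exactly. Their poses are not given: they have to be found in the camera images.
- red_case: red closed plastic slide case, loose box 100 x 34 x 28 mm (x, y, z), 50 to 100 g, small white label on the lid. Origin: centre of its underside; x along its length, z up out of the lid. Starts in the lower layer, on a fixed round black mat 170 mm across and 5 mm thick; two parallel cases 72 mm apart between centres (38 mm free between them).
- yellow_case: yellow closed plastic slide case, loose box 100 x 34 x 28 mm (x, y, z), 50 to 100 g, small white label on the lid. Origin: centre of its underside; x along its length, z up out of the lid. Starts in the lower layer, on a fixed round black mat 170 mm across and 5 mm thick; two parallel cases 72 mm apart between centres (38 mm free between them).
- blue_case: blue closed plastic slide case, loose box 100 x 34 x 28 mm (x, y, z), 50 to 100 g, small white label on the lid. Origin: centre of its underside; x along its length, z up out of the lid. Starts in the upper layer, across both lower cases, beside another 72 mm away between centres; pile 56 mm high plus the 5 mm mat.
- green_case: green closed plastic slide case, loose box 100 x 34 x 28 mm (x, y, z), 50 to 100 g, small white label on the lid. Origin: centre of its underside; x along its length, z up out of the lid. Starts in the upper layer, across both lower cases, beside another 72 mm away between centres; pile 56 mm high plus the 5 mm mat.
- red_tray: red shallow tray with a bare aluminium rim, fixed to the bench, 132 x 64 mm outside (x, y), inside 126 x 58 mm; floor 3 mm above the bench, rim top 7 mm above the bench. Origin: centre of its underside, on the bench (z = 0); x along its length. Either way round will do for the case. Its place and yaw vary.
- yellow_tray: yellow shallow tray with a bare aluminium rim, fixed to the bench, 132 x 64 mm outside (x, y), inside 126 x 58 mm; floor 3 mm above the bench, rim top 7 mm above the bench. Origin: centre of its underside, on the bench (z = 0); x along its length. Either way round will do for the case. Its place and yaw vary.
- blue_tray: blue shallow tray with a bare aluminium rim, fixed to the bench, 132 x 64 mm outside (x, y), inside 126 x 58 mm; floor 3 mm above the bench, rim top 7 mm above the bench. Origin: centre of its underside, on the bench (z = 0); x along its length. Either way round will do for the case. Its place and yaw vary.
- green_tray: green shallow tray with a bare aluminium rim, fixed to the bench, 132 x 64 mm outside (x, y), inside 126 x 58 mm; floor 3 mm above the bench, rim top 7 mm above the bench. Origin: centre of its underside, on the bench (z = 0); x along its length. Either way round will do for the case. Its place and yaw vary.
- jar: amber glass jar with a black cap, 56 mm across, 75 mm high, standing loose on the bench; bystander. Origin: centre of its underside.
- beaker: clear glass beaker, 64 mm across the rim, 70 mm high, standing loose on the bench; bystander. Origin: centre of its underside.
Not all that is in view belongs to the job. There is more than one size of the yellow_case; the job needs the smallest.

How it is judged:
By the outcome, as a careful person would: the job done as asked, in the order asked, and still so for the second after the job is handed in, with the robot touching nothing.
It also fails if it takes over 112 s, if anything falls off the work surface, if the arm or the gripper's body presses on something with over 40 N, if the wrist force passes 120 N, or if a joint passes its speed limit or range.

### The arm

A 7-joint arm with a two-finger parallel gripper is mounted at the origin on the work surface. World frame = base frame: x ahead of the robot, y to its left, z up, the work surface at z = 0. Lengths are in m, angles in rad, forces in N, time in s.
With the tool pointing down it reaches from about 0.425 to 0.925 m from the base axis. Payload 6.8 kg.
Tool frame: the origin (TCP) lies at the very end of the fingers, on their centre line; the grasp point (between the pads) lies 19 mm behind it; z points along the fingers, y is the line along which they close (so a half turn about z gives the same grasp; the last joint's range is limited). The gripper opens to 85 mm and grips with 20 to 120 N. Pads are 22 mm wide; open, the fingers measure 114 mm over their backs; the gripper's body (76 mm by 85 mm) begins 54 mm behind the grasp point. The pads swing forward as they close: fully open they stand 13 mm farther back than shut.
Start: joints at [-1.377, 0.477, 0.022, 1.555, -0.011, 1.109, -0.083], TCP at [0.201, 0.645, 0.231] pointing down, gripper open.
Joint ranges: [-2.96, 2.96], [-0.34, 2.1], [-1.41, 1.46], [0.24, 2.44], [-1.37, 4.51], [0.17, 1.92], [-2.96, 2.96]. Speed limits (rad/s): [2.39, 2.39, 3.14, 3.14, 3.14, 3.14, 3.14].

### API

Orientations are given as a unit quaternion [x, y, z, w].
In Python, from station import sensors, cams, workorder gives the robot as it stands.
- The arm moves only by the tool apply_moves, never from a script. Its argument "steps" is a list of rows, each a list of 7 numbers: the opening, from 0 (shut) to 1 (fully open), then the shift along the world's x, y, z in cm, then the turn, a rotation vector about the world's x, y, z in degrees. A call has exactly 5 rows; each row is the pose to reach, as a shift and turn from the pose commanded when the call began; what a row does not reach only later rows make up. A row lasts 1/12 s, in which the tool goes at most 41.7 mm and 7.16 degrees, less where a joint would pass 70% of its speed; a pose out of reach is approached as far as the arm can. A call with a gripper value outside its range is refused whole. The fingers move at their own pace and stop on an object; the grip force is fixed at half the most. Time passes only in rows, so rows that repeat a pose let the fingers close, or fill a call up. It gives the time, the measured TCP pose, the force, the opening and the grip force at its end, in the units of the state.
- sensors.get_obs(): the state, without advancing time (a new reading comes with each control period).
- cams.snapshot(name): name is "scene" or "top" or "wrist"; returns a dict with "pixels" (400x640x3 uint8, blue, green, red), "K" (3x3 intrinsics, pixels), "xyz" and "rotation" of the camera in the world; the wrist camera has in their place "hand_eye" (4x4, takes a point from camera to tool coordinates, whose origin is the TCP and whose axes are the flange's). Camera axes: x right, y down, z forward; pixel columns grow to the right and rows downward; lengths in m; the calibration is good to about 2 mm. A picture is of the moment at which its call begins: read the wrist's pose just before it. There is no depth.
- workorder.job_done(): hands the job in; it is judged then, once.
The state is a dict: "time_s": time; "qpos": joint angles; "joint_velocities": joint speeds; "joint_efforts": joint torques, N m; "position": TCP position; "eef_rot": TCP orientation; "contact_force": force on the tool from outside, world axes, zero at the start; "torque": the same for the moment, N m; "gripper_width": finger opening in m; "grip_force": force on a finger pad.
Only numpy, scipy, OpenCV 4.12 (cv2) and the standard library are available. Lean on these libraries where they do the work, as an engineer would, in place of code of your own. Each camera call takes 0.05 s, during which the arm holds its last target. There are 200 camera calls.

## Working session

There is one attempt and no reset: what is moved stays moved. The work goes in short steps, Python scripts to look and compute and a tool call to move; the robot and the scene stay as the last step left them, time stands still between calls to the robot, and variables do not carry over. Pictures are saved under pics/ and viewed, at most 14 in all, crops included, and the job is handed in when it is done.

Besides the shell and the picture viewer there is one more tool, called after ">>>" as name(argument=value, ...), one argument or row to a line, values as JSON. apply_moves: Moves the arm, as the interface text tells. Its arguments: {"type":"object","properties":{"steps":{"type":"array"}},"required":["steps"]}

```bash
mkdir -p pics; ls; python3 - <<'E'
from station import sensors,cams
import cv2,numpy as np
o=sensors.get_obs()
print({k:np.round(v,3) for k,v in o.items()})
for n in("scene","top"):
    s=cams.snapshot(n); cv2.imwrite(f"pics/{n}0.png",s["pixels"]); np.savez(n+"0.npz",**s); print(n,s["K"],s["xyz"],s["rotation"])
E
```

```text
pics
{'time_s': np.float64(0.0), 'qpos': array([-1.377,  0.478,  0.022,  1.556, -0.012,  1.109, -0.083]), 'joint_velocities': array([-0.002, -0.   , -0.002, -0.   ,  0.001,  0.001,  0.001]), 'joint_efforts': array([-1.0000e-03, -5.9645e+01,  1.6080e+00, -2.8119e+01,  1.2000e-02,
        9.0000e-03,  0.0000e+00]), 'position': array([0.2  , 0.644, 0.23 ]), 'eef_rot': array([ 0.15 ,  0.989, -0.001, -0.   ]), 'contact_force': array([-0.18 , -0.06 ,  0.483]), 'torque': array([ 0.052,  0.013, -0.001]), 'grip_force': np.float64(0.0), 'gripper_width': np.float64(0.085)}
scene [[444.03514705   0.         313.61193845]
 [  0.         444.03514705 197.07973814]
 [  0.           0.           1.        ]] [ 1.5297709  -0.38202174  0.80384178] [ 0.71872587  0.51989528 -0.26912824 -0.375116  ]
top [[389.46471266   0.         327.02991518]
 [  0.         389.46471266 198.71361365]
 [  0.           0.           1.        ]] [ 0.40032105 -0.02262441  1.1877078 ] [-0.70251269  0.70897959 -0.05246177  0.03273559]
```

View pics/top0.png

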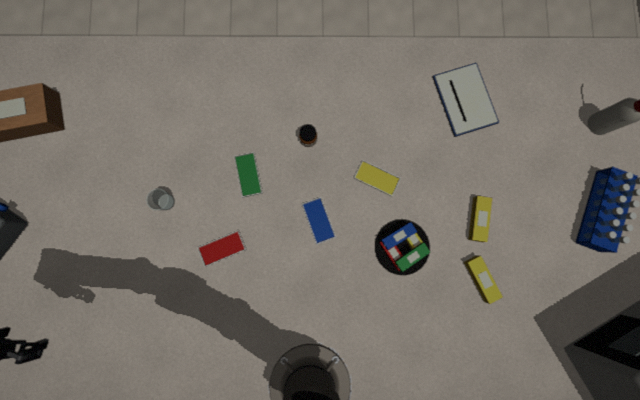

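View pics/scene0.png

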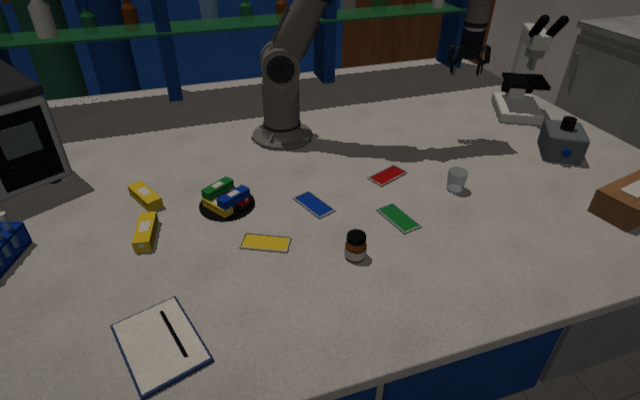

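The top view shows the pile at (402,247) on the mat. The trays are green (248,174), red (222,248), blue (319,220) and yellow (377,178), with the jar at (307,134) and the beaker at (161,199). The yellow candidates are the one in the pile's lower layer at about (415,240), and loose ones at (482,218) and (485,279). The loose ones look larger and are off the mat, so the pile one should fit. I'll confirm that in a crop and by measuring.

```bash
cat > h.py <<'E'
import numpy as np,cv2
from scipy.spatial.transform import Rotation as R
def load(f): return dict(np.load(f))
def plane(s,uv,z):
    uv=np.atleast_2d(uv).astype(float); d=np.c_[uv,np.ones(len(uv))]@np.linalg.inv(s["K"]).T
    d=R.from_quat(s["rotation"]).apply(d); return s["xyz"]+d*((z-s["xyz"][2])/d[:,2])[:,None]
def proj(s,P):
    p=R.from_quat(s["rotation"]).inv().apply(np.atleast_2d(P)-s["xyz"])@s["K"].T; return p[:,:2]/p[:,2:]
def rect(s,mask,z):
    c=max(cv2.findContours(mask,cv2.RETR_EXTERNAL,cv2.CHAIN_APPROX_NONE)[0],key=cv2.contourArea)
    P=plane(s,c[:,0],z)[:,:2]*1000
    (cx,cy),(w,h),a=cv2.minAreaRect(P.astype(np.float32))
    if w<h: w,h,a=h,w,a+90
    return np.round([cx,cy,w,h,(a+90)%180-90],1)
E
python3 - <<'E'
from h import *
s=load("top0.npz"); im=s["pixels"]; hsv=cv2.cvtColor(im,cv2.COLOR_BGR2HSV)
col={"red":((0,120,60),(8,255,255)),"green":((50,100,40),(80,255,255)),"blue":((105,120,50),(125,255,255)),"yellow":((20,110,60),(35,255,255))}
ctr={"red":(222,248),"green":(248,174),"blue":(319,220),"yellow":(377,178)}
for c,(lo,hi) in col.items():
    m=cv2.inRange(hsv,lo,hi); k=np.zeros_like(m); u,v=ctr[c]; k[v-32:v+32,u-32:u+32]=255
    print(c,"tray",rect(s,m&k,.004))
for u,v in((482,218),(485,279)):
    m=cv2.inRange(hsv,*col["yellow"]); k=np.zeros_like(m); k[v-29:v+29,u-24:u+24]=255
    print("loose yellow",rect(s,cv2.morphologyEx(m&k,cv2.MORPH_CLOSE,np.ones((15,15))),.03))
print("jar,beaker,mat",plane(s,[(307,134),(161,199),(402,247)],0).round(3)[:, :2].tolist())
A=cv2.resize(im[210:285,365:440],(600,600),interpolation=cv2.INTER_CUBIC)
cv2.imwrite("pics/pile_top.png",A)
t=load("scene0.npz")["pixels"]
cv2.imwrite("pics/pile_scene.png",cv2.resize(t[165:255,120:270],(800,480),interpolation=cv2.INTER_CUBIC))
E
```

```text
red tray [396.8 262.2 122.4  55.6 -67.7]
green tray [621.2 186.8 121.6  53.3  11.7]
blue tray [478.5 -28.9 122.   53.9  19.9]
yellow tray [ 608.3 -211.7  123.2   55.5   63.7]
loose yellow [ 476.9 -520.4  136.4   46.9   -9.9]
loose yellow [ 297.6 -518.2  136.3   47.4   25.8]
jar,beaker,mat [[0.749, 0.004], [0.547, 0.448], [0.394, -0.283]]
```

View pics/pile_top.png

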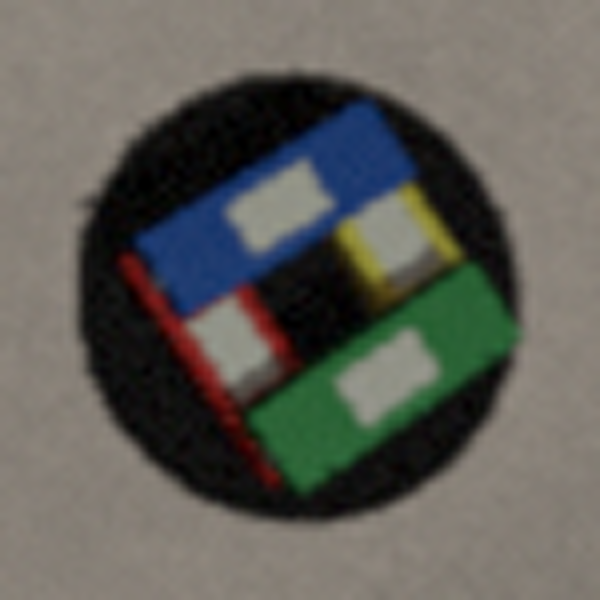

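View pics/pile_scene.png

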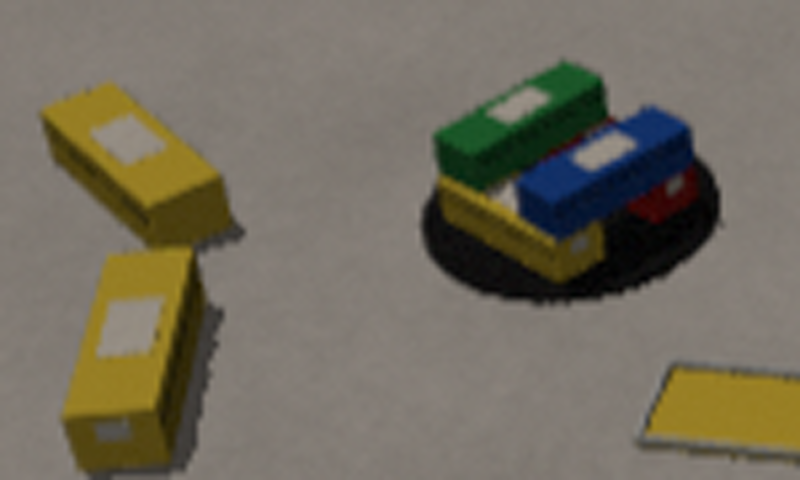

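The pile's yellow case (scene crop ~(520,225)) is clearly the smallest. The two loose ones measure 136 x 47 mm against 100 x 34 mm, so they aren't part of the job. Next I'll measure the pile from the crop corners.

```bash
python3 - <<'E'
from h import *
s=load("top0.npz")
def full(c): return (np.array(c)+.5)/8-.5+[365,210]
for n,c in {"blue":[(135,240),(375,98),(418,180),(185,312)],"green":[(245,412),(470,262),(520,335),(303,495)]}.items():
    P=plane(s,full(c),.061)[:,:2]*1000
    d=(P[1]-P[0]+P[2]-P[3])/2; w=(P[3]-P[0]+P[2]-P[1])/2
    print(n,P.mean(0).round(1),np.linalg.norm(d).round(1),np.linalg.norm(w).round(1),np.degrees(np.arctan2(d[1],d[0])).round(1))
    rows=1
print("labels b,g",plane(s,full([(279,206),(387,377)]),.061)[:,:2]*1000)
print("labels r,y",plane(s,full([(236,338),(396,230)]),.033)[:,:2]*1000)
print("mat",plane(s,full([(300,297)]),.005)*1000)
E
```

```text
blue [ 427.9 -263.4] 100.3 32.2 -61.1
green [ 367.1 -299.9] 98.5 33.6 -56.5
labels b,g [[ 428.33907072 -263.54980743]
 [ 366.6349953  -300.60605911]]
labels r,y [[ 380.68398361 -251.96270846]
 [ 419.72581238 -312.90264503]]
mat [[ 395.32276219 -282.37928928    5.        ]]
```

>>> apply_moves(
  steps=[
    [1,3,-3,0,0,0,0],
    [1,6,-6,0,0,0,0],
    [1,9,-9,0,0,0,0],
    [1,12,-12,0,0,0,0],
    [1,15,-15,0,0,0,0],
  ],
)

```text
time_s: 0.52
position: [0.3489, 0.4954, 0.231]
eef_rot: [0.15, 0.989, -0.0, -0.0]
contact_force: [0.7, 0.4, 0.5]
gripper_width: 0.0852
grip_force: 0.0
```

>>> apply_moves(
  steps=[
    [1,2.5,-3,0,0,0,0],
    [1,5,-6,0,0,0,0],
    [1,7.5,-9,0,0,0,0],
    [1,10,-12,0,0,0,0],
    [1,12,-15,0,0,0,0],
  ],
)

```text
time_s: 0.93
position: [0.4694, 0.345, 0.2311]
eef_rot: [0.151, 0.989, -0.0, 0.0]
contact_force: [0.7, -0.4, -0.8]
gripper_width: 0.0854
grip_force: 0.0
```

>>> apply_moves(
  steps=[
    [1,0.6,-4,0,0,0,0],
    [1,1.2,-8,0,0,0,0],
    [1,1.8,-12,0,0,0,0],
    [1,2.4,-16,0,0,0,0],
    [1,3,-20,0,0,0,0],
  ],
)

```text
time_s: 1.35
position: [0.4976, 0.1451, 0.2311]
eef_rot: [0.15, 0.989, -0.0, -0.0]
contact_force: [0.3, 0.2, 0.3]
gripper_width: 0.085
grip_force: 0.0
```

>>> apply_moves(
  steps=[
    [1,0,-4,0,0,0,0],
    [1,0,-8,0,0,0,0],
    [1,0,-12,0,0,0,0],
    [1,0,-16,0,0,0,0],
    [1,0,-20,0,0,0,0],
  ],
)

```text
time_s: 1.77
position: [0.4973, -0.0547, 0.2312]
eef_rot: [0.15, 0.989, 0.0, -0.0]
contact_force: [1.7, 0.2, -0.6]
gripper_width: 0.0852
grip_force: 0.0
```

>>> apply_moves(
  steps=[
    [1,-2.3,-3.2,0,0,0,0],
    [1,-4.6,-6.4,0,0,0,0],
    [1,-7,-9.6,0,0,0,0],
    [1,-9,-12.8,0,0,0,0],
    [1,-10.5,-16,0,0,0,0],
  ],
)

```text
time_s: 2.18
position: [0.3905, -0.214, 0.2311]
eef_rot: [0.151, 0.989, 0.0, -0.0]
contact_force: [1.6, -0.6, 0.4]
gripper_width: 0.0856
grip_force: 0.0
```

>>> apply_moves(
  steps=[
    [1,0.5,-1.5,0,0,0,-7],
    [1,1,-3,0,0,0,-14],
    [1,1.5,-4.5,0,0,0,-21],
    [1,2,-5,0,0,0,-28],
    [1,2,-5,0,0,0,-35],
  ],
)

```text
time_s: 2.6
position: [0.4134, -0.2643, 0.2313]
eef_rot: [0.444, 0.896, -0.0, 0.0]
contact_force: [-0.2, -0.5, 0.4]
gripper_width: 0.0853
grip_force: 0.0
```

>>> apply_moves(
  steps=[
    [0.7,0,0,0,0,0,-6.8],
    [0.7,0,0,0,0,0,-6.8],
    [0.7,0,0,0,0,0,-6.8],
    [0.7,0,0,0,0,0,-6.8],
    [0.7,0,0,0,0,0,-6.8],
  ],
)

```text
time_s: 3.02
position: [0.4129, -0.2627, 0.2313]
eef_rot: [0.492, 0.871, 0.0, -0.0]
contact_force: [0.6, 0.0, -0.2]
gripper_width: 0.0596
grip_force: 0.0
```

```bash
cat >> h.py <<'E'
def wrist(f):
    from station import sensors,cams
    o=sensors.get_obs(); s=cams.snapshot("wrist"); H=s["hand_eye"]
    T=R.from_quat(o["eef_rot"]); s["xyz"]=np.array(o["position"])+T.apply(H[:3,3]); s["rotation"]=(T*R.from_matrix(H[:3,:3])).as_quat()
    np.savez(f+".npz",**s); cv2.imwrite(f"pics/{f}.png",s["pixels"]); print(np.round(o["position"],4),np.round(o["eef_rot"],3),o["gripper_width"]); return s
E
python3 -c "
from h import *
s=wrist('w1'); print(s['xyz'],s['K'][0,0])"
```

```text
[ 0.4129 -0.2627  0.2313] [ 0.492  0.871  0.    -0.   ] 0.05962272321135393
[ 0.37609727 -0.20369674  0.37422076] 327.0526501807418
```

View pics/w1.png

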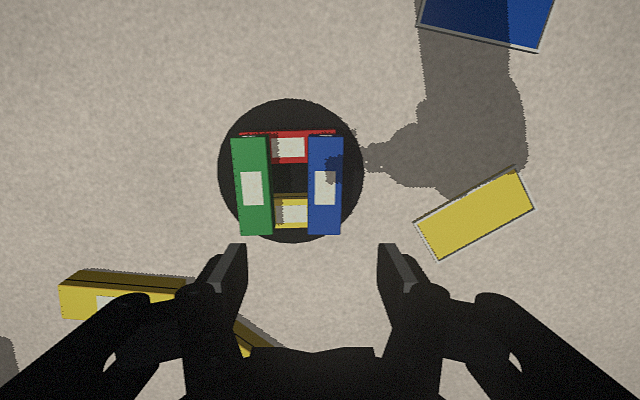

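The wrist view shows green at left (label 252,188) and blue at right (label 325,187). Red is at the far side (289,148) and yellow at the near side (292,213).

```bash
python3 - <<'E'
from h import *
s=load("w1.npz"); hsv=cv2.cvtColor(s["pixels"],cv2.COLOR_BGR2HSV)
for n,c,z in (("blue",[(308,138),(344,137),(341,235),(309,235)],.061),("green",[(231,139),(267,136),(272,235),(240,236)],.061)):
    P=plane(s,c,z)[:,:2]*1000; d=(P[0]+P[1]-P[2]-P[3])/2; w=(P[1]+P[2]-P[0]-P[3])/2
    print(n,P.mean(0).round(1),np.linalg.norm(d).round(1),np.linalg.norm(w).round(1),np.degrees(np.arctan2(d[1],d[0])).round(1))
print("labels bg",plane(s,[(325,187),(252,188)],.061)[:,:2]*1000)
print("labels ry",plane(s,[(289,148),(292,213)],.033)[:,:2]*1000)
print("ytray",rect(s,cv2.inRange(hsv[150:270,405:545],(20,110,60),(35,255,255)),.003) if 0 else plane(s,[(414,223),(516,168),(534,208),(438,260)],.007)[:,:2].mean(0)*1000)
E
```

```text
blue [ 427.7 -263.9] 98.9 33.5 121.1
green [ 366.2 -301.2] 99.5 33.6 122.2
labels bg [[ 426.56853832 -263.05955162]
 [ 365.39838266 -301.0538178 ]]
labels ry [[ 377.15296337 -252.15408123]
 [ 415.44926161 -312.06320595]]
ytray [ 605.31287303 -211.79259766]
```

>>> apply_moves(
  steps=[
    [0.7,1.2,-0.1,-3,0,0,0],
    [0.7,1.2,-0.1,-6,0,0,0],
    [0.7,1.2,-0.1,-9,0,0,0],
    [0.7,1.2,-0.1,-12,0,0,0],
    [0.7,1.2,-0.1,-12,0,0,0],
  ],
)

```text
time_s: 3.48
position: [0.4218, -0.2619, 0.1069]
eef_rot: [0.492, 0.87, -0.001, -0.004]
contact_force: [-1.2, 0.4, 0.2]
gripper_width: 0.0601
grip_force: 0.0
```

```bash
python3 -c "
from h import *
s=wrist('w2')"
```

```text
[ 0.4218 -0.2619  0.1069] [ 0.492  0.87  -0.001 -0.004] 0.060064444138955266
```

View pics/w2.png

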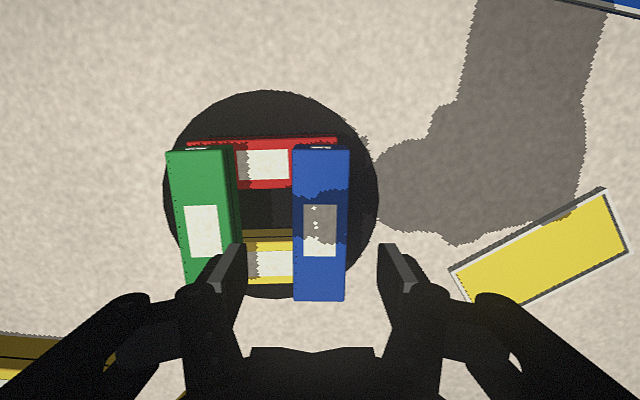

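>>> apply_moves(
  steps=[
    [0.7,0,0,0,0,0,0],
    [0.7,0,0,0,0,0,0],
    [0.7,0,0,0,0,0,0],
    [0.7,0,0,0,0,0,0],
    [0.7,0,0,0,0,0,0],
  ],
)

```text
time_s: 3.95
position: [0.4256, -0.264, 0.1124]
eef_rot: [0.493, 0.87, 0.0, 0.001]
contact_force: [0.4, 0.2, 0.5]
gripper_width: 0.0597
grip_force: 0.0
```

```bash
python3 -c "
from station import sensors
import numpy as np
o=sensors.get_obs();print(np.round(o['qpos'],3),np.round(o['position'],4),np.round(o['eef_rot'],4),np.round(o['joint_velocities'],3))"
```

```text
[-0.009  0.392  0.542  2.103 -0.304  0.72   1.27 ] [ 0.4256 -0.264   0.1124] [4.93e-01 8.70e-01 4.00e-04 1.00e-03] [ 0.002  0.01  -0.004  0.004 -0.003 -0.001  0.001]
```

>>> apply_moves(
  steps=[
    [0.7,0.2,0,-2,0,0,0],
    [0.7,0.2,0,-4,0,0,0],
    [0.7,0.2,0,-6,0,0,0],
    [0.7,0.2,0,-7.5,0,0,0],
    [0.7,0.2,0,-7.5,0,0,0],
  ],
)

```text
time_s: 4.37
position: [0.4256, -0.2629, 0.0344]
eef_rot: [0.493, 0.87, -0.0, -0.002]
contact_force: [-0.1, -0.7, -0.2]
gripper_width: 0.0597
grip_force: 0.0
```

>>> apply_moves(
  steps=[
    [0.7,0,0,0,0,0,0],
    [0.7,0,0,0,0,0,0],
    [0,0,0,0,0,0,0],
    [0,0,0,0,0,0,0],
    [0,0,0,0,0,0,0],
  ],
)

```text
time_s: 4.78
position: [0.4277, -0.2641, 0.0375]
eef_rot: [0.493, 0.87, 0.0, 0.001]
contact_force: [-0.9, 0.8, 7.5]
gripper_width: 0.0329
grip_force: 59.7
```

>>> apply_moves(
  steps=[
    [0,0,0,0,0,0,0],
    [0,0,0,0,0,0,0],
    [0,0,0,0,0,0,0],
    [0,0,0,0,0,0,0],
    [0,0,0,0,0,0,0],
  ],
)

```text
time_s: 5.2
position: [0.4278, -0.2641, 0.0375]
eef_rot: [0.493, 0.87, 0.0, 0.001]
contact_force: [-0.2, 0.6, 6.7]
gripper_width: 0.033
grip_force: 59.6
```

>>> apply_moves(
  steps=[
    [0,0,0,1,0,0,0],
    [0,0,0,2.5,0,0,0],
    [0,0,0,5,0,0,0],
    [0,0,0,7,0,0,0],
    [0,0,0,9,0,0,0],
  ],
)

```text
time_s: 5.62
position: [0.4268, -0.2639, 0.1281]
eef_rot: [0.493, 0.87, 0.0, 0.0]
contact_force: [0.1, 0.1, -0.5]
gripper_width: 0.033
grip_force: 59.6
```

>>> apply_moves(
  steps=[
    [0,0.4,2,0,0,0,6.5],
    [0,0.8,4,0,0,0,13],
    [0,1.2,6,0,0,0,19.5],
    [0,1.6,8,0,0,0,26],
    [0,2,10,0,0,0,32.5],
  ],
)

```text
time_s: 6.03
position: [0.4471, -0.163, 0.1273]
eef_rot: [0.227, 0.974, 0.0, 0.001]
contact_force: [0.2, -0.2, -0.6]
gripper_width: 0.0331
grip_force: 59.7
```

>>> apply_moves(
  steps=[
    [0,0.5,2.5,0,0,0,6.5],
    [0,1,5,0,0,0,13],
    [0,1.5,7.5,0,0,0,19.5],
    [0,2,10,0,0,0,26],
    [0,2.5,12.5,0,0,0,32.5],
  ],
)

```text
time_s: 6.45
position: [0.4721, -0.0378, 0.1273]
eef_rot: [-0.054, 0.999, -0.0, 0.0]
contact_force: [0.1, -0.1, -0.1]
gripper_width: 0.0332
grip_force: 59.6
```

>>> apply_moves(
  steps=[
    [0,0.6,1,0,0,0,6.5],
    [0,0.6,1,0,0,0,13],
    [0,0.6,1,0,0,0,14],
    [0,0.6,1,0,0,0,14],
    [0,0.6,1,0,0,0,14],
  ],
)

```text
time_s: 6.87
position: [0.4777, -0.0296, 0.1267]
eef_rot: [-0.171, 0.985, -0.0, 0.0]
contact_force: [0.3, 1.1, -0.4]
gripper_width: 0.0331
grip_force: 59.7
```

```bash
python3 - <<'E'
from h import *
s=wrist('w3')
from station import cams
t=cams.snapshot("top"); cv2.imwrite("pics/top1.png",t["pixels"])
E
```

```text
[ 0.4777 -0.0296  0.1267] [-0.171  0.985 -0.     0.   ] 0.03305412359442912
```

View pics/w3.png

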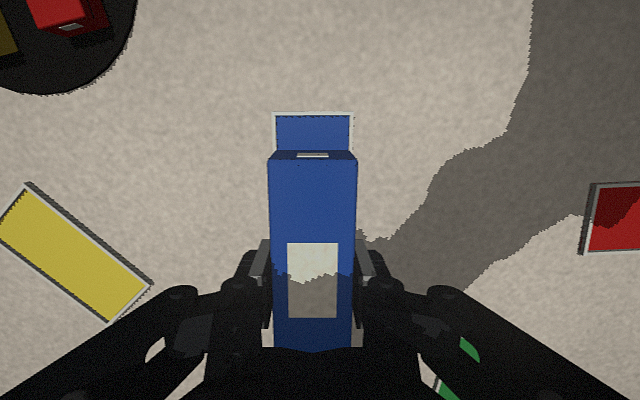

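The blue case is held level over the blue tray (case 268–357, tray rim 272–353 px) and they're parallel, so I'm lowering it.

>>> apply_moves(
  steps=[
    [0,0,0,-3,0,0,0],
    [0,0,0,-6,0,0,0],
    [0,0,0,-9,0,0,0],
    [0,0,0,-10.5,0,0,0],
    [0,0,0,-11,0,0,0],
  ],
)

```text
time_s: 7.38
position: [0.476, -0.0293, 0.014]
eef_rot: [-0.172, 0.985, 0.0, -0.002]
contact_force: [-0.2, -0.3, 0.0]
gripper_width: 0.0329
grip_force: 59.7
```

>>> apply_moves(
  steps=[
    [0,0,0,-0.4,0,0,0],
    [0,0,0,-0.8,0,0,0],
    [0,0,0,-0.8,0,0,0],
    [0,0,0,-0.8,0,0,0],
    [0,0,0,-0.8,0,0,0],
  ],
)

```text
time_s: 7.8
position: [0.4787, -0.0288, 0.0092]
eef_rot: [-0.173, 0.985, -0.0, 0.001]
contact_force: [0.4, -0.3, -1.6]
gripper_width: 0.033
grip_force: 59.7
```

Not touching yet. I'll go 1 mm lower, release, and rise.

>>> apply_moves(
  steps=[
    [0,0,0,-0.1,0,0,0],
    [0,0,0,-0.1,0,0,0],
    [0.6,0,0,-0.1,0,0,0],
    [0.6,0,0,-0.1,0,0,0],
    [0.6,0,0,-0.1,0,0,0],
  ],
)

```text
time_s: 8.22
position: [0.478, -0.0288, 0.0074]
eef_rot: [-0.173, 0.985, -0.0, 0.0]
contact_force: [0.4, -0.3, 0.8]
gripper_width: 0.051
grip_force: 0.0
```

>>> apply_moves(
  steps=[
    [0.6,0,0,1,0,0,0],
    [0.6,0,0,4,0,0,0],
    [0.6,0,0,8,0,0,0],
    [0.6,0,0,12,0,0,0],
    [0.6,0,0,16,0,0,0],
  ],
)

```text
time_s: 8.63
position: [0.4773, -0.029, 0.1696]
eef_rot: [-0.173, 0.985, -0.0, -0.0]
contact_force: [0.2, -0.7, -0.7]
gripper_width: 0.0518
grip_force: 0.0
```

```bash
python3 - <<'E'
from h import *
s=wrist('w4')
E
```

```text
[ 0.4773 -0.029   0.1696] [-0.173  0.985 -0.    -0.   ] 0.051814918407780325
```

View pics/w4.png

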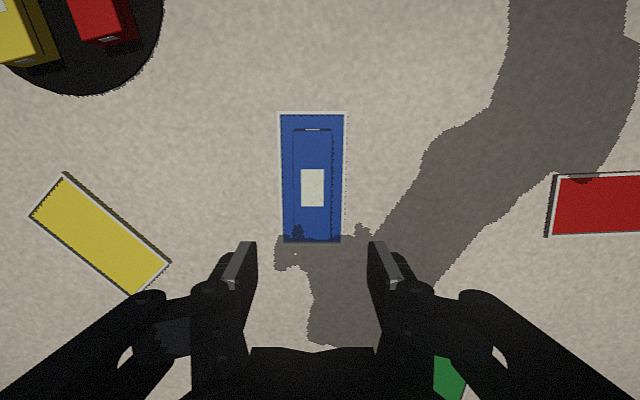

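The blue case lies inside its tray (case 293–332 in rim 277–346 px), lid up. Green is next.

>>> apply_moves(
  steps=[
    [0.7,-0.4,-2,0,0,0,-6.5],
    [0.7,-0.8,-4,0,0,0,-13],
    [0.7,-1.3,-6.5,0,0,0,-19.5],
    [0.7,-1.8,-9,0,0,0,-26],
    [0.7,-2.5,-11.5,0,0,0,-32.5],
  ],
)

```text
time_s: 9.1
position: [0.4528, -0.1448, 0.1681]
eef_rot: [0.112, 0.994, 0.0, 0.001]
contact_force: [0.8, -0.2, 0.2]
gripper_width: 0.0598
grip_force: 0.0
```

>>> apply_moves(
  steps=[
    [0.7,-1.2,-2.5,0,0,0,-6.5],
    [0.7,-2.4,-5,0,0,0,-13],
    [0.7,-3.6,-7.5,0,0,0,-19.5],
    [0.7,-4.8,-10,0,0,0,-26],
    [0.7,-6,-12.5,0,0,0,-32.5],
  ],
)

```text
time_s: 9.52
position: [0.3921, -0.2698, 0.168]
eef_rot: [0.386, 0.922, 0.0, 0.0]
contact_force: [0.2, -0.8, -0.2]
gripper_width: 0.0593
grip_force: 0.0
```

>>> apply_moves(
  steps=[
    [0.7,-1.3,-1.6,0,0,0,-6.5],
    [0.7,-2.6,-3.2,0,0,0,-13],
    [0.7,-2.6,-3.2,-3,0,0,-13.5],
    [0.7,-2.6,-3.2,-6,0,0,-13.5],
    [0.7,-2.6,-3.2,-6,0,0,-13.5],
  ],
)

```text
time_s: 9.93
position: [0.3642, -0.299, 0.1041]
eef_rot: [0.49, 0.872, 0.0, -0.004]
contact_force: [-0.7, 0.8, -0.0]
gripper_width: 0.0599
grip_force: 0.0
```

>>> apply_moves(
  steps=[
    [0.7,0,0,0,0,0,0],
    [0.7,0,0,0,0,0,0],
    [0.7,0,0,0,0,0,0],
    [0.7,0,0,0,0,0,0],
    [0.7,0,0,0,0,0,0],
  ],
)

```text
time_s: 10.35
position: [0.3678, -0.301, 0.1084]
eef_rot: [0.489, 0.872, 0.0, 0.001]
contact_force: [0.6, 0.1, -0.1]
gripper_width: 0.0598
grip_force: 0.0
```

```bash
python3 - <<'E'
from h import *
s=wrist('w5')
E
```

```text
[ 0.3678 -0.301   0.1084] [0.489 0.872 0.    0.001] 0.059766081153608985
```

View pics/w5.png

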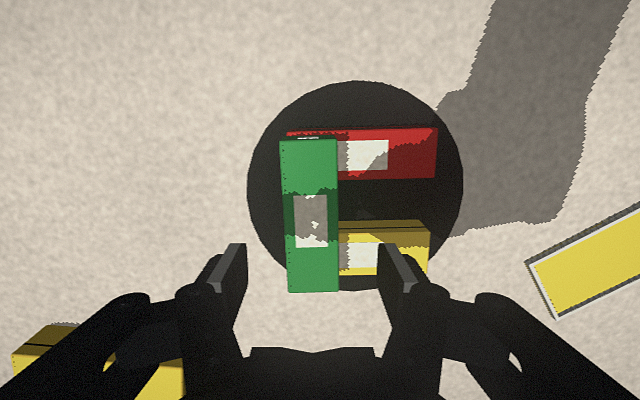

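The green case is centred between the fingers (label 311,221) and parallel to them, and red and yellow haven't moved. I'm descending to grip it.

>>> apply_moves(
  steps=[
    [0.7,0,0,-2,0,0,0],
    [0.7,0,0,-4,0,0,0],
    [0.7,0,0,-5.5,0,0,0],
    [0.7,0,0,-7.1,0,0,0],
    [0.7,0,0,-7.1,0,0,0],
  ],
)

```text
time_s: 10.82
position: [0.3659, -0.2998, 0.0345]
eef_rot: [0.489, 0.872, 0.0, -0.002]
contact_force: [-0.4, 0.3, 0.5]
gripper_width: 0.0599
grip_force: 0.0
```

>>> apply_moves(
  steps=[
    [0.7,0,0,0,0,0,0],
    [0.7,0,0,0,0,0,0],
    [0,0,0,0,0,0,0],
    [0,0,0,0,0,0,0],
    [0,0,0,0,0,0,0],
  ],
)

```text
time_s: 11.23
position: [0.3677, -0.3012, 0.0375]
eef_rot: [0.489, 0.872, 0.0, 0.001]
contact_force: [-0.9, 0.1, 7.6]
gripper_width: 0.0332
grip_force: 59.0
```

>>> apply_moves(
  steps=[
    [0,0,0,0,0,0,0],
    [0,0,0,1,0,0,0],
    [0,0,0,3,0,0,0],
    [0,0,0,6,0,0,0],
    [0,0,0,9,0,0,0],
  ],
)

```text
time_s: 11.65
position: [0.366, -0.3005, 0.1276]
eef_rot: [0.49, 0.872, -0.0, -0.001]
contact_force: [0.5, 0.1, -1.3]
gripper_width: 0.033
grip_force: 59.3
```

```bash
python3 - <<'E'
from h import *
s=load("w5.npz")
# red: right end top corners and label; yellow: right end
print("red R-end",plane(s,[(438,128),(435,180)],.033)[:,:2]*1000,"lab",plane(s,[(363,155)],.033)[:,:2]*1000)
print("yel R-end",plane(s,[(430,232),(427,275)],.033)[:,:2]*1000)
E
```

```text
red R-end [[ 408.20284806 -211.31843452]
 [ 427.72575859 -240.16591857]] lab [[ 376.20546085 -251.57570047]]
yel R-end [[ 447.85086131 -272.45222856]
 [ 466.68962074 -301.07949736]]
```

>>> apply_moves(
  steps=[
    [0,1.7,3.3,0,0,0,4.7],
    [0,3.4,6.5,0,0,0,9.4],
    [0,5.1,9.8,0,0,0,14.1],
    [0,6.8,13,0,0,0,18.8],
    [0,8.5,16.3,0,0,0,23.5],
  ],
)

```text
time_s: 12.07
position: [0.4525, -0.1363, 0.1274]
eef_rot: [0.3, 0.954, 0.0, 0.001]
contact_force: [0.3, -1.1, -1.6]
gripper_width: 0.0329
grip_force: 59.2
```

>>> apply_moves(
  steps=[
    [0,1.7,3.3,0,0,0,4.7],
    [0,3.4,6.5,0,0,0,9.4],
    [0,5.1,9.8,0,0,0,14.1],
    [0,6.8,13,0,0,0,18.8],
    [0,8.5,16.3,0,0,0,23.5],
  ],
)

```text
time_s: 12.48
position: [0.5374, 0.0267, 0.1273]
eef_rot: [0.099, 0.995, -0.0, 0.0]
contact_force: [0.6, -0.8, -0.7]
gripper_width: 0.033
grip_force: 59.2
```

>>> apply_moves(
  steps=[
    [0,2,4,0,0,0,5.7],
    [0,4,8,0,0,0,11.4],
    [0,6,12,0,0,0,17.1],
    [0,8.4,16.2,0,0,0,23.3],
    [0,8.4,16.2,0,0,0,23.3],
  ],
)

```text
time_s: 12.9
position: [0.6225, 0.1946, 0.1274]
eef_rot: [-0.108, 0.994, 0.002, 0.001]
contact_force: [-0.6, 1.6, -1.4]
gripper_width: 0.0329
grip_force: 59.3
```

>>> apply_moves(
  steps=[
    [0,0,0,-2,0,0,0],
    [0,0,0,-4,0,0,0],
    [0,0,0,-4,0,0,0],
    [0,0,0,-4,0,0,0],
    [0,0,0,-4,0,0,0],
  ],
)

```text
time_s: 13.32
position: [0.6214, 0.1869, 0.0876]
eef_rot: [-0.102, 0.995, -0.0, 0.001]
contact_force: [-0.0, -0.5, -0.5]
gripper_width: 0.033
grip_force: 59.3
```

```bash
python3 - <<'E'
from h import *
s=wrist('w6')
E
```

```text
[0.6214 0.1869 0.0876] [-0.102  0.995 -0.     0.001] 0.03300043256482446
```

View pics/w6.png

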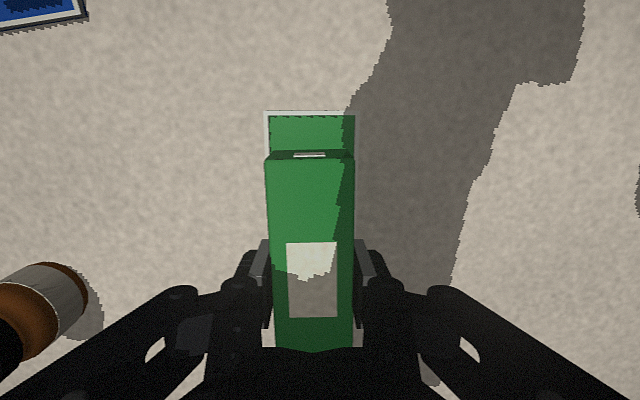

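The green case is over the green tray (rim 264–355 px, case 265–354) and parallel to it. I'm lowering, releasing and rising.

>>> apply_moves(
  steps=[
    [0,0,0,-2,0,0,0],
    [0,0,0,-4,0,0,0],
    [0,0,0,-6,0,0,0],
    [0,0,0,-7,0,0,0],
    [0,0,0,-7.5,0,0,0],
  ],
)

```text
time_s: 13.78
position: [0.6206, 0.1869, 0.0108]
eef_rot: [-0.102, 0.995, -0.0, -0.0]
contact_force: [-0.1, -0.4, -0.2]
gripper_width: 0.033
grip_force: 59.4
```

>>> apply_moves(
  steps=[
    [0,0,0,-0.2,0,0,0],
    [0,0,0,-0.5,0,0,0],
    [0,0,0,-0.5,0,0,0],
    [0,0,0,-0.5,0,0,0],
    [0,0,0,-0.5,0,0,0],
  ],
)

```text
time_s: 14.2
position: [0.622, 0.1874, 0.0076]
eef_rot: [-0.102, 0.995, 0.0, 0.001]
contact_force: [-0.8, 0.1, 3.6]
gripper_width: 0.0333
grip_force: 59.9
```

>>> apply_moves(
  steps=[
    [0.6,0,0,0,0,0,0],
    [0.6,0,0,0,0,0,0],
    [0.6,0,0,0,0,0,0],
    [0.6,0,0,0,0,0,0],
    [0.6,0,0,1,0,0,0],
  ],
)

```text
time_s: 14.62
position: [0.6194, 0.1868, 0.0148]
eef_rot: [-0.102, 0.995, -0.0, -0.002]
contact_force: [0.5, 0.0, -0.2]
gripper_width: 0.0515
grip_force: 0.0
```

>>> apply_moves(
  steps=[
    [0.6,0,0,3,0,0,0],
    [0.6,0,0,7,0,0,0],
    [0.6,0,0,11,0,0,0],
    [0.6,0,0,15,0,0,0],
    [0.6,0,0,15,0,0,0],
  ],
)

```text
time_s: 15.03
position: [0.6259, 0.1884, 0.1761]
eef_rot: [-0.102, 0.995, 0.002, 0.007]
contact_force: [1.0, 0.4, 0.9]
gripper_width: 0.0509
grip_force: 0.0
```

```bash
python3 - <<'E'
from h import *
s=wrist('w7')
E
```

```text
[0.6259 0.1884 0.1761] [-0.102  0.995  0.002  0.007] 0.05092052927646276
```

View pics/w7.png

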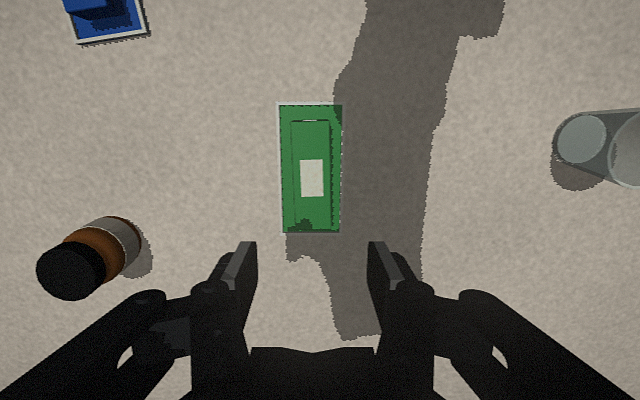

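The green case is inside its tray (291–330 in rim 277–342 px), and the jar and beaker haven't moved. Red is next, approached with tool y at -59° to stay clear of the joint-7 limit.

>>> apply_moves(
  steps=[
    [0.7,-1,-1.8,0,0,0,-6.4],
    [0.7,-2,-3.6,0,0,0,-12.8],
    [0.7,-3,-5.4,0,0,0,-19.3],
    [0.7,-4,-7.1,0,0,0,-25.7],
    [0.7,-4.9,-8.8,0,0,0,-32.1],
  ],
)

```text
time_s: 15.5
position: [0.5705, 0.0982, 0.1656]
eef_rot: [0.18, 0.984, -0.0, -0.001]
contact_force: [0.1, 0.2, 0.1]
gripper_width: 0.06
grip_force: 0.0
```

>>> apply_moves(
  steps=[
    [0.7,-1,-1.8,0,0,0,-6.4],
    [0.7,-2,-3.6,0,0,0,-12.8],
    [0.7,-3,-5.4,0,0,0,-19.3],
    [0.7,-4,-7.1,0,0,0,-25.7],
    [0.7,-4.9,-8.8,0,0,0,-32.1],
  ],
)

```text
time_s: 15.92
position: [0.5215, 0.0103, 0.1657]
eef_rot: [0.445, 0.896, -0.0, -0.001]
contact_force: [-0.0, -0.7, 0.7]
gripper_width: 0.0597
grip_force: 0.0
```

>>> apply_moves(
  steps=[
    [0.7,-1,-1.8,0,0,0,-6.4],
    [0.7,-2,-3.6,0,0,0,-12.8],
    [0.7,-3,-5.4,0,0,0,-19.3],
    [0.7,-4,-7.1,0,0,0,-25.7],
    [0.7,-4.9,-8.8,0,0,0,-32.1],
  ],
)

```text
time_s: 16.33
position: [0.4725, -0.0775, 0.1658]
eef_rot: [0.675, 0.738, -0.0, -0.001]
contact_force: [0.9, -0.5, -0.5]
gripper_width: 0.0598
grip_force: 0.0
```

>>> apply_moves(
  steps=[
    [0.7,-1,-1.8,0,0,0,-6.4],
    [0.7,-2,-3.6,0,0,0,-12.8],
    [0.7,-3,-5.4,0,0,0,-19.3],
    [0.7,-4,-7.1,0,0,0,-25.7],
    [0.7,-4.9,-8.8,0,0,0,-32.1],
  ],
)

```text
time_s: 16.75
position: [0.4236, -0.1654, 0.1659]
eef_rot: [0.853, 0.522, -0.0, -0.001]
contact_force: [-0.6, 0.5, 0.6]
gripper_width: 0.0596
grip_force: 0.0
```

>>> apply_moves(
  steps=[
    [0.7,-1,-1.8,0,0,0,-6.4],
    [0.7,-2,-3.6,0,0,0,-12.8],
    [0.7,-3,-5.4,0,0,0,-19.3],
    [0.7,-4,-7.1,0,0,0,-25.7],
    [0.7,-4.9,-8.7,0,0,0,-32.1],
  ],
)

```text
time_s: 17.17
position: [0.3747, -0.2523, 0.166]
eef_rot: [0.964, 0.266, -0.0, -0.0]
contact_force: [0.3, -0.4, 0.9]
gripper_width: 0.0599
grip_force: 0.0
```

>>> apply_moves(
  steps=[
    [0.7,0,0,-3,0,0,0],
    [0.7,0,0,-6,0,0,0],
    [0.7,0,0,-8,0,0,0],
    [0.7,0,0,-8,0,0,0],
    [0.7,0,0,-8,0,0,0],
  ],
)

```text
time_s: 17.58
position: [0.3747, -0.2516, 0.0858]
eef_rot: [0.963, 0.269, -0.001, -0.001]
contact_force: [-0.8, 0.1, 1.3]
gripper_width: 0.0595
grip_force: 0.0
```

```bash
python3 - <<'E'
from h import *
s=wrist('w8')
from station import sensors
print(np.round(sensors.get_obs()["qpos"],2))
E
```

```text
[ 0.3747 -0.2516  0.0858] [ 0.963  0.269 -0.001 -0.001] 0.05949547318070857
[-0.2   0.44  0.81  2.23 -0.53  0.66 -0.03]
```

View pics/w8.png

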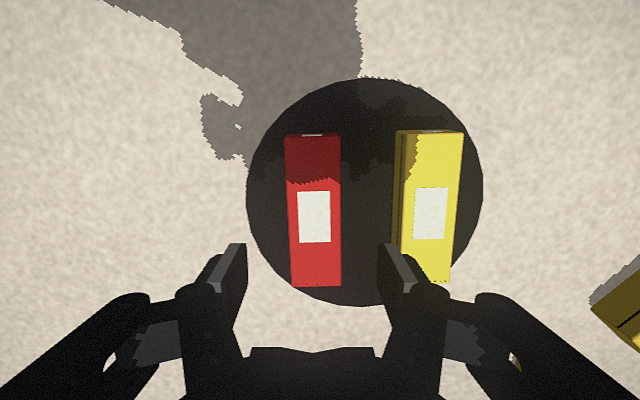

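Red is centred between the fingers (label 313,216), and yellow is still beside it at (430,213). I'm descending slowly to grip.

>>> apply_moves(
  steps=[
    [0.7,0.1,0,-2,0,0,0],
    [0.7,0.1,0,-4,0,0,0],
    [0.7,0.1,0,-6,0,0,0],
    [0.7,0.1,0,-7,0,0,0],
    [0.7,0.1,0,-7.3,0,0,0],
  ],
)

```text
time_s: 18.05
position: [0.3774, -0.2518, 0.0134]
eef_rot: [0.963, 0.269, 0.0, 0.0]
contact_force: [-0.0, 0.1, 0.4]
gripper_width: 0.0598
grip_force: 0.0
```

>>> apply_moves(
  steps=[
    [0.7,0,0,-0.3,0,0,0],
    [0.7,0,0,-0.3,0,0,0],
    [0,0,0,-0.3,0,0,0],
    [0,0,0,-0.3,0,0,0],
    [0,0,0,-0.3,0,0,0],
  ],
)

```text
time_s: 18.47
position: [0.3777, -0.2521, 0.0114]
eef_rot: [0.963, 0.269, 0.001, 0.0]
contact_force: [-1.0, 1.1, 10.7]
gripper_width: 0.0329
grip_force: 59.0
```

>>> apply_moves(
  steps=[
    [0,0,0,0,0,0,0],
    [0,0,0,1,0,0,0],
    [0,0,0,3,0,0,0],
    [0,0,0,6,0,0,0],
    [0,0,0,10,0,0,0],
  ],
)

```text
time_s: 18.88
position: [0.3754, -0.2511, 0.1104]
eef_rot: [0.963, 0.269, -0.002, -0.001]
contact_force: [1.6, 0.0, -1.1]
gripper_width: 0.0331
grip_force: 60.1
```

>>> apply_moves(
  steps=[
    [0,1.9,3,0,0,0,5.4],
    [0,3.8,6,0,0,0,10.8],
    [0,5.7,9,0,0,0,16.2],
    [0,7.6,12,0,0,0,21.6],
    [0,9.5,15.2,0,0,0,27],
  ],
)

```text
time_s: 19.3
position: [0.4726, -0.0984, 0.111]
eef_rot: [0.873, 0.488, 0.001, 0.0]
contact_force: [0.5, -0.2, -0.7]
gripper_width: 0.0325
grip_force: 60.0
```

>>> apply_moves(
  steps=[
    [0,0.2,3,0,0,0,5.4],
    [0,0.4,6,0,0,0,10.8],
    [0,0.6,9,0,0,0,16.2],
    [0,0.8,12,0,0,0,21.6],
    [0,1,15,0,0,0,27],
  ],
)

```text
time_s: 19.72
position: [0.4817, 0.0517, 0.1108]
eef_rot: [0.734, 0.679, 0.0, 0.0]
contact_force: [0.6, -0.6, -1.2]
gripper_width: 0.0326
grip_force: 60.0
```

>>> apply_moves(
  steps=[
    [0,-0.8,3,0,0,0,5.4],
    [0,-1.8,6,0,0,0,10.8],
    [0,-2.9,9,0,0,0,16.2],
    [0,-4,12,0,0,0,21.6],
    [0,-5.5,15,0,0,0,27],
  ],
)

```text
time_s: 20.13
position: [0.4269, 0.2016, 0.1109]
eef_rot: [0.556, 0.831, 0.001, 0.0]
contact_force: [0.8, 0.5, -1.0]
gripper_width: 0.0334
grip_force: 60.0
```

>>> apply_moves(
  steps=[
    [0,-1.5,3,0,0,0,0],
    [0,-3.1,6.3,0,0,0,0],
    [0,-3.1,6.3,0,0,0,0],
    [0,-3.1,6.3,0,0,0,0],
    [0,-3.1,6.3,0,0,0,0],
  ],
)

```text
time_s: 20.55
position: [0.3959, 0.2628, 0.1105]
eef_rot: [0.558, 0.83, -0.0, 0.0]
contact_force: [-0.1, -0.3, -0.7]
gripper_width: 0.0328
grip_force: 60.0
```

```bash
python3 - <<'E'
from h import *
s=wrist('w9'); hsv=cv2.cvtColor(s["pixels"],cv2.COLOR_BGR2HSV)
# predicted tray rim/far corners visible ahead: check pixel of predicted corners vs red mask bounds
y=np.radians(-67.7); d=np.array([np.cos(y),np.sin(y)]); n=np.array([-d[1],d[0]]); c=np.array([.3968,.2622])
P=[np.r_[c+a*.063*d+b*.029*n,.003] for a in(1,-1) for b in(1,-1)]
print(proj(s,P).round(0).tolist())
m=cv2.inRange(hsv,(0,120,40),(8,255,255))|cv2.inRange(hsv,(172,120,40),(180,255,255))
for v in range(100,220,8):
    u=np.flatnonzero(m[v]); print(v,(u.min(),u.max()) if len(u) else None,end=" ")
E
```

```text
[0.3959 0.2628 0.1105] [ 0.558  0.83  -0.     0.   ] 0.0328353864998833
[[349.0, 269.0], [280.0, 269.0], [353.0, 116.0], [275.0, 116.0]]
100 None 108 None 116 None 124 (np.int64(274), np.int64(350)) 132 (np.int64(274), np.int64(350)) 140 (np.int64(275), np.int64(350)) 148 (np.int64(275), np.int64(350)) 156 (np.int64(272), np.int64(349)) 164 (np.int64(266), np.int64(354)) 172 (np.int64(266), np.int64(353)) 180 (np.int64(266), np.int64(353)) 188 (np.int64(267), np.int64(353)) 196 (np.int64(268), np.int64(353)) 204 (np.int64(268), np.int64(353)) 212 (np.int64(268), np.int64(352))
```

The tray's red floor is at columns 274–350 in the mask, against a predicted 275–353, and the case (266–354) is centred and parallel. I'm lowering it.

>>> apply_moves(
  steps=[
    [0,0,0,-3,0,0,0],
    [0,0,0,-6,0,0,0],
    [0,0,0,-8,0,0,0],
    [0,0,0,-9,0,0,0],
    [0,0,0,-9.5,0,0,0],
  ],
)

```text
time_s: 21.02
position: [0.396, 0.2613, 0.0142]
eef_rot: [0.559, 0.829, -0.001, 0.0]
contact_force: [0.1, 0.6, -0.4]
gripper_width: 0.0326
grip_force: 60.2
```

>>> apply_moves(
  steps=[
    [0,0,0,-0.3,0,0,0],
    [0,0,0,-0.6,0,0,0],
    [0,0,0,-0.6,0,0,0],
    [0,0,0,-0.6,0,0,0],
    [0,0,0,-0.6,0,0,0],
  ],
)

```text
time_s: 21.43
position: [0.3963, 0.2636, 0.01]
eef_rot: [0.558, 0.83, 0.001, 0.0]
contact_force: [-0.5, -0.8, -0.7]
gripper_width: 0.0329
grip_force: 60.2
```

>>> apply_moves(
  steps=[
    [0,0,0,-0.1,0,0,0],
    [0,0,0,-0.2,0,0,0],
    [0,0,0,-0.2,0,0,0],
    [0,0,0,-0.2,0,0,0],
    [0.6,0,0,-0.2,0,0,0],
  ],
)

```text
time_s: 21.85
position: [0.3966, 0.2638, 0.0086]
eef_rot: [0.558, 0.83, 0.001, 0.0]
contact_force: [0.8, 0.4, 1.1]
gripper_width: 0.0439
grip_force: 0.0
```

>>> apply_moves(
  steps=[
    [0.6,0,0,0,0,0,0],
    [0.6,0,0,0,0,0,0],
    [0.6,0,0,0,0,0,0],
    [0.6,0,0,1,0,0,0],
    [0.6,0,0,4,0,0,0],
  ],
)

```text
time_s: 22.27
position: [0.3939, 0.2616, 0.0455]
eef_rot: [0.558, 0.83, -0.003, -0.001]
contact_force: [0.7, 0.6, 0.5]
gripper_width: 0.0512
grip_force: 0.0
```

>>> apply_moves(
  steps=[
    [0.6,0,0,4,0,0,0],
    [0.6,0,0,8,0,0,0],
    [0.6,0,0,12,0,0,0],
    [0.6,0,0,12,0,0,0],
    [0.6,0,0,12,0,0,0],
  ],
)

```text
time_s: 22.68
position: [0.3971, 0.2643, 0.17]
eef_rot: [0.558, 0.83, 0.003, 0.0]
contact_force: [-0.2, -0.4, -1.0]
gripper_width: 0.0512
grip_force: 0.0
```

```bash
python3 - <<'E'
from h import *
s=wrist('w10')
m=cv2.inRange(cv2.cvtColor(s["pixels"],cv2.COLOR_BGR2HSV),(0,120,40),(8,255,255)); 
y=np.radians(-67.7); d=np.array([np.cos(y),np.sin(y)]); n=np.array([-d[1],d[0]]); c=np.array([.3968,.2622])
print(proj(s,[np.r_[c+a*.05*d+b*.017*n,.031] for a in(1,-1) for b in(1,-1)]).round(0).tolist())
w=cv2.inRange(cv2.cvtColor(s["pixels"],cv2.COLOR_BGR2HSV),(0,0,120),(180,50,255))[150:230,290:335]
ys,xs=np.nonzero(w); print("label px",xs.mean()+290,ys.mean()+150,len(xs),plane(s,[(xs.mean()+290,ys.mean()+150)],.031))
E
```

```text
[0.3971 0.2643 0.17  ] [0.558 0.83  0.003 0.   ] 0.051192811952030744
[[330.0, 242.0], [293.0, 242.0], [331.0, 132.0], [291.0, 132.0]]
label px 310.0225988700565 188.23022598870057 708 [[0.39507803 0.26277155 0.031     ]]
```

>>> apply_moves(
  steps=[
    [0.7,1.5,-2.8,0,0,0,-4],
    [0.7,2.9,-5.7,0,0,0,-8],
    [0.7,4.2,-8.6,0,0,0,-12],
    [0.7,5.3,-11.5,0,0,0,-16],
    [0.7,6.3,-14.3,0,0,0,-20],
  ],
)

```text
time_s: 23.15
position: [0.4582, 0.1181, 0.1659]
eef_rot: [0.695, 0.719, -0.002, -0.0]
contact_force: [0.8, 0.4, 0.4]
gripper_width: 0.0595
grip_force: 0.0
```

>>> apply_moves(
  steps=[
    [0.7,0.6,-3.2,0,0,0,-4],
    [0.7,1.2,-6.4,0,0,0,-8],
    [0.7,1.8,-9.6,0,0,0,-12],
    [0.7,2.4,-12.8,0,0,0,-16],
    [0.7,3,-16,0,0,0,-20],
  ],
)

```text
time_s: 23.57
position: [0.4876, -0.0415, 0.1659]
eef_rot: [0.809, 0.588, -0.002, -0.001]
contact_force: [0.0, -0.8, -0.8]
gripper_width: 0.0596
grip_force: 0.0
```

>>> apply_moves(
  steps=[
    [0.7,-0.6,-3.2,0,0,0,-4],
    [0.7,-1.2,-6.4,0,0,0,-8],
    [0.7,-1.8,-9.6,0,0,0,-12],
    [0.7,-2.4,-12.8,0,0,0,-16],
    [0.7,-3,-16,0,0,0,-20],
  ],
)

```text
time_s: 23.98
position: [0.4571, -0.2009, 0.1659]
eef_rot: [0.899, 0.438, -0.001, -0.001]
contact_force: [0.8, -0.8, -0.4]
gripper_width: 0.0598
grip_force: 0.0
```

>>> apply_moves(
  steps=[
    [0.7,-1.1,-2.8,0,0,0,-5.3],
    [0.7,-2.2,-5.6,0,0,0,-10.6],
    [0.7,-3.3,-8.4,0,0,0,-15.9],
    [0.7,-4.5,-11.2,0,0,0,-21.1],
    [0.7,-4.5,-11.2,-4,0,0,-21.1],
  ],
)

```text
time_s: 24.4
position: [0.4133, -0.3203, 0.1311]
eef_rot: [0.965, 0.262, 0.002, 0.005]
contact_force: [1.3, -1.8, 0.4]
gripper_width: 0.0596
grip_force: 0.0
```

>>> apply_moves(
  steps=[
    [0.7,0,0,-3,0,0,0],
    [0.7,0,0,-4,0,0,0],
    [0.7,0,0,-4,0,0,0],
    [0.7,0,0,-4,0,0,0],
    [0.7,0,0,-4,0,0,0],
  ],
)

```text
time_s: 24.82
position: [0.4145, -0.3122, 0.0883]
eef_rot: [0.963, 0.268, 0.0, 0.001]
contact_force: [0.1, -1.4, 0.9]
gripper_width: 0.0598
grip_force: 0.0
```

```bash
python3 - <<'E'
from h import *
print(plane(load("w8.npz"),[(430,213)],.033))
s=wrist('w11'); hsv=cv2.cvtColor(s["pixels"],cv2.COLOR_BGR2HSV)
w=cv2.inRange(hsv,(0,0,110),(180,60,255)); m=cv2.inRange(hsv,(18,110,60),(36,255,255))
for v in (110,120,130,140,160,180,260,270,280,290):
    u=np.flatnonzero(m[v,230:400]); print(v,(u.min()+230,u.max()+230) if len(u) else None)
E
```

```text
[[ 0.41529661 -0.31332684  0.033     ]]
[ 0.4145 -0.3122  0.0883] [0.963 0.268 0.    0.001] 0.059755243848236446
110 None
120 None
130 None
140 (np.int64(284), np.int64(340))
160 (np.int64(285), np.int64(340))
180 (np.int64(286), np.int64(340))
260 (np.int64(290), np.int64(340))
270 (np.int64(290), np.int64(340))
280 (np.int64(291), np.int64(341))
290 None
```

View pics/w11.png

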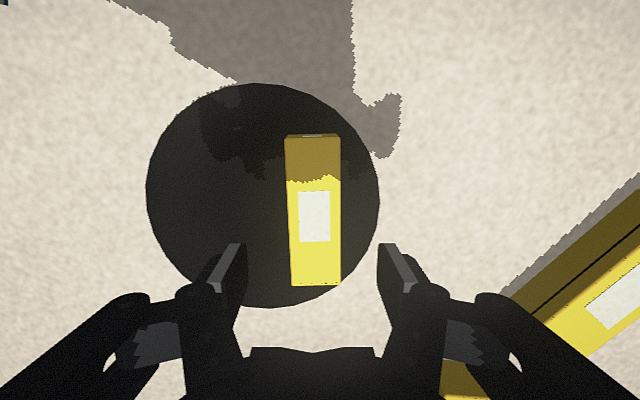

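Yellow is centred between the fingers (label 314,216) and nothing is near them, so I'm gripping it.

>>> apply_moves(
  steps=[
    [0.7,0,0,-2,0,0,0],
    [0.7,0,0,-4,0,0,0],
    [0.7,0,0,-6,0,0,0],
    [0.7,0,0,-7,0,0,0],
    [0.7,0,0,-7.5,0,0,0],
  ],
)

```text
time_s: 25.28
position: [0.4142, -0.3115, 0.0121]
eef_rot: [0.963, 0.268, 0.0, -0.0]
contact_force: [-0.0, -0.9, -0.3]
gripper_width: 0.06
grip_force: 0.0
```

>>> apply_moves(
  steps=[
    [0.7,0,0,-0.3,0,0,0],
    [0.7,0,0,-0.3,0,0,0],
    [0,0,0,-0.3,0,0,0],
    [0,0,0,-0.3,0,0,0],
    [0,0,0,-0.3,0,0,0],
  ],
)

```text
time_s: 25.7
position: [0.4146, -0.3123, 0.0104]
eef_rot: [0.963, 0.268, 0.001, 0.001]
contact_force: [-0.8, 0.9, 7.5]
gripper_width: 0.0332
grip_force: 59.8
```

>>> apply_moves(
  steps=[
    [0,0,0,0,0,0,0],
    [0,0,0,1,0,0,0],
    [0,0,0,3,0,0,0],
    [0,0,0,6,0,0,0],
    [0,0,0,10,0,0,0],
  ],
)

```text
time_s: 26.12
position: [0.4125, -0.3109, 0.1096]
eef_rot: [0.963, 0.268, -0.002, -0.001]
contact_force: [1.1, 0.5, 0.4]
gripper_width: 0.0332
grip_force: 59.5
```

>>> apply_moves(
  steps=[
    [0,2,1,0,0,0,3.3],
    [0,4,2,0,0,0,6.6],
    [0,6,3.1,0,0,0,10],
    [0,8,4.2,0,0,0,13.3],
    [0,10,5.2,0,0,0,16.6],
  ],
)

```text
time_s: 26.53
position: [0.515, -0.2589, 0.1103]
eef_rot: [0.914, 0.406, 0.0, 0.0]
contact_force: [0.9, -0.4, -0.5]
gripper_width: 0.0329
grip_force: 59.3
```

>>> apply_moves(
  steps=[
    [0,2.3,1.2,0,0,0,4],
    [0,4.6,2.4,0,0,0,8],
    [0,7,3.6,0,0,0,12],
    [0,9.2,4.9,0,0,0,16],
    [0,9.2,4.9,0,0,0,16],
  ],
)

```text
time_s: 26.95
position: [0.6112, -0.2061, 0.1101]
eef_rot: [0.847, 0.532, 0.002, 0.0]
contact_force: [0.9, 1.5, -0.9]
gripper_width: 0.0331
grip_force: 59.5
```

>>> apply_moves(
  steps=[
    [0,0,0,0,0,0,0],
    [0,0,0,0,0,0,0],
    [0,0,0,0,0,0,0],
    [0,0,0,0,0,0,0],
    [0,0,0,0,0,0,0],
  ],
)

```text
time_s: 27.37
position: [0.6052, -0.2115, 0.1095]
eef_rot: [0.85, 0.527, -0.0, 0.0]
contact_force: [-0.6, -0.8, -0.2]
gripper_width: 0.0329
grip_force: 59.5
```

```bash
python3 - <<'E'
from h import *
s=wrist('w12'); hsv=cv2.cvtColor(s["pixels"],cv2.COLOR_BGR2HSV)
y=np.radians(63.7); d=np.array([np.cos(y),np.sin(y)]); n=np.array([-d[1],d[0]]); c=np.array([.607,-.2117])
print(proj(s,[np.r_[c+a*.063*d+b*.029*n,.003] for a in(1,-1) for b in(1,-1)]).round(0).tolist())
m=cv2.inRange(hsv,(18,110,40),(36,255,255))
for v in range(100,230,8):
    u=np.flatnonzero(m[v,200:420])+200; print(v,(int(u.min()),int(u.max())) if len(u) else None,end=" ")
E
```

```text
[ 0.6052 -0.2115  0.1095] [ 0.85   0.527 -0.     0.   ] 0.0329302611718722
[[276.0, 112.0], [355.0, 112.0], [281.0, 267.0], [350.0, 267.0]]
100 None 108 None 116 (276, 354) 124 (277, 353) 132 (277, 353) 140 (277, 353) 148 (276, 353) 156 (267, 354) 164 (266, 354) 172 (266, 354) 180 (266, 354) 188 (267, 354) 196 (267, 354) 204 (268, 354) 212 (268, 353) 220 (269, 353) 228 (269, 353)
```

>>> apply_moves(
  steps=[
    [0,0.2,0,-3,0,0,0],
    [0,0.2,0,-6,0,0,0],
    [0,0.2,0,-8,0,0,0],
    [0,0.2,0,-9,0,0,0],
    [0,0.2,0,-9.5,0,0,0],
  ],
)

```text
time_s: 27.83
position: [0.6068, -0.2107, 0.0128]
eef_rot: [0.85, 0.528, -0.001, -0.001]
contact_force: [0.1, -0.7, -0.6]
gripper_width: 0.0328
grip_force: 59.6
```

>>> apply_moves(
  steps=[
    [0,0,0,-0.3,0,0,0],
    [0,0,0,-0.6,0,0,0],
    [0,0,0,-0.7,0,0,0],
    [0,0,0,-0.7,0,0,0],
    [0,0,0,-0.7,0,0,0],
  ],
)

```text
time_s: 28.25
position: [0.6087, -0.2113, 0.0085]
eef_rot: [0.849, 0.528, 0.001, 0.001]
contact_force: [-1.3, 0.4, 3.0]
gripper_width: 0.033
grip_force: 60.0
```

>>> apply_moves(
  steps=[
    [0.6,0,0,0,0,0,0],
    [0.6,0,0,0,0,0,0],
    [0.6,0,0,0,0,0,0],
    [0.6,0,0,0,0,0,0],
    [0.6,0,0,1,0,0,0],
  ],
)

```text
time_s: 28.67
position: [0.6067, -0.2101, 0.0159]
eef_rot: [0.849, 0.528, -0.001, -0.001]
contact_force: [-0.3, 0.4, 0.1]
gripper_width: 0.0512
grip_force: 0.0
```

>>> apply_moves(
  steps=[
    [0.6,0,0,3,0,0,0],
    [0.6,0,0,7,0,0,0],
    [0.6,0,0,11,0,0,0],
    [0.6,0,0,15,0,0,0],
    [0.6,0,0,15,0,0,0],
  ],
)

```text
time_s: 29.08
position: [0.6119, -0.2136, 0.1763]
eef_rot: [0.85, 0.527, 0.004, 0.005]
contact_force: [0.7, -1.0, -0.5]
gripper_width: 0.0513
grip_force: 0.0
```

>>> apply_moves(
  steps=[
    [0.6,0,0,2,0,0,0],
    [0.6,0,0,2,0,0,0],
    [0.6,0,0,2,0,0,0],
    [0.6,0,0,2,0,0,0],
    [0.6,0,0,2,0,0,0],
  ],
)

```text
time_s: 29.5
position: [0.6073, -0.2105, 0.1862]
eef_rot: [0.849, 0.528, -0.001, -0.001]
contact_force: [-1.0, 0.0, -0.2]
gripper_width: 0.0515
grip_force: 0.0
```

```bash
python3 - <<'E'
from h import *
from station import cams
w=wrist('w13')["pixels"]; t=cams.snapshot("scene")["pixels"]
a=cv2.resize(t[140:280,180:500],(800,350),interpolation=cv2.INTER_CUBIC); b=cv2.resize(w[60:260,120:500],(475,250))
o=np.zeros((600,800,3),np.uint8); o[:350]=a; o[350:,:475]=b
cv2.imwrite("pics/final.png",o)
E
```

```text
[ 0.6073 -0.2105  0.1862] [ 0.849  0.528 -0.001 -0.001] 0.0514579634753463
```

View pics/final.png

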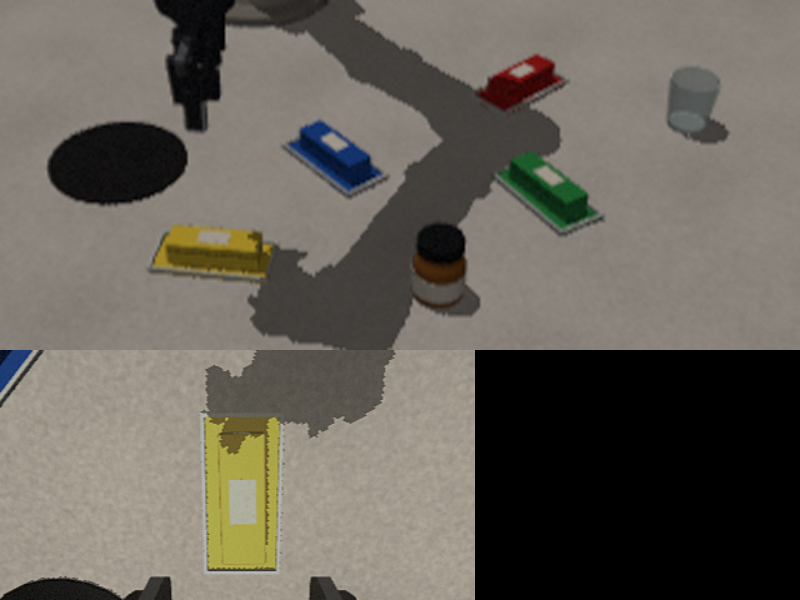

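All four cases lie flat in their own trays, lids up: blue (335,155), red (523,80), green (548,187) and yellow (213,250). The jar and beaker are still standing, the mat is empty, and the gripper is clear.

```bash
python3 -c "
from station import workorder
print(workorder.job_done())"
```

```text
the job is handed in; nothing more can be done
None
```

The job is handed in: the final pictures show all four cases flat and lid up in the trays of their own colour, the jar and beaker where they stood, and the last move ended at 29.5 s of the 112 s allowed.

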